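Put the cutter spacer away in the graded rack

TASK

Take the toffee-cutter spacer from the holder on its own to the right of the rack and put it away in the narrowest rack slot that takes it: starting at the narrow end, offer its tongue gently to each slot in turn, feeling a little about the mouth without pressing the rack hard down on its rubber buffers, until the first slot lets it go down. Set it fully home there, upright with its shoulder resting on the rack, and let go; never let it down into a looser slot, and leave the other two spacers in their holders and everything else where it stands.

Things in the scene. Friction and masses are not known exactly. Their poses are not given: they have to be found in the camera images.
- rack_base: fixed foot plate (104 x 194 x 5) of the graded rack: a light wood block 86 (x) x 176 (y) x 44 tall on it, top 55 mm above this origin, brass end strips. Five square-edged slots across it, 53 mm along x, 38 deep, 32 apart; narrow end at -y (robot's right); 1-5 brass dots in front count them. A spacer goes in with axes along the rack's, either way round. Origin: centre of the underside
- rack (a joint): how far the rack's block is pressed down on its soft rubber buffers: 0 m unloaded, about 1 N to start and 5 N more per mm, stop at 6 mm. More than 5 mm counts as forcing
- slot1 (a point): centre of the mouth of the narrowest slot, 5 mm wide, at the rack's top (55 mm up, y = -64 mm in the foot plate's frame). In its own slot a tongue has about 1.5 mm of play in all across y and 3 mm along x; the next narrower slot is about 2 mm too narrow and stops the tongue at the rack's top. Home, a spacer's origin is 34 mm below the mouth
- slot2 (a point): centre of the mouth of slot 2 from the narrow end, 8.5 mm wide, at the rack's top, y = -32 mm in the foot plate's frame
- slot3 (a point): centre of the mouth of slot 3 from the narrow end, 12 mm wide, at the rack's top, y = 0 mm in the foot plate's frame
- slot4 (a point): centre of the mouth of slot 4 from the narrow end, 15.5 mm wide, at the rack's top, y = 32 mm in the foot plate's frame
- slot5 (a point): centre of the mouth of slot 5 from the narrow end, 19 mm wide, at the rack's top, y = 64 mm in the foot plate's frame
- spacer_a: toffee-cutter spacer, upright, loose, 0.1-0.21 kg. Steel tongue 50 (own x) x 34 tall, square lower edge; above it a wood shoulder 64x30x10 at z 34-44, then a grip bar 32 (x) x 16 (y) at z 44-86, to be pinched across y. Three look alike; only tongue thickness (y) differs, 6-16 mm, unmarked, hidden in the holder. Origin: middle of the tongue's lower edge
- spacer_b: toffee-cutter spacer, upright, loose, 0.1-0.21 kg. Steel tongue 50 (own x) x 34 tall, square lower edge; above it a wood shoulder 64x30x10 at z 34-44, then a grip bar 32 (x) x 16 (y) at z 44-86, to be pinched across y. Three look alike; only tongue thickness (y) differs, 6-16 mm, unmarked, hidden in the holder. Origin: middle of the tongue's lower edge
- spacer_c: toffee-cutter spacer, upright, loose, 0.1-0.21 kg. Steel tongue 50 (own x) x 34 tall, square lower edge; above it a wood shoulder 64x30x10 at z 34-44, then a grip bar 32 (x) x 16 (y) at z 44-86, to be pinched across y. Three look alike; only tongue thickness (y) differs, 6-16 mm, unmarked, hidden in the holder. Origin: middle of the tongue's lower edge
- holder_a: fixed wooden holder, 78 (x) x 56 (y) x 44 tall, foot plate 90x68x5, with one loose slot. The spacer in it rests by its shoulder on the top, its origin 10 mm above the holder's, axes alike. Origin: centre of the underside. Three are alike: one stands alone right of the rack (negative world y), two on the left (positive y)
- holder_b: fixed wooden holder, 78 (x) x 56 (y) x 44 tall, foot plate 90x68x5, with one loose slot. The spacer in it rests by its shoulder on the top, its origin 10 mm above the holder's, axes alike. Origin: centre of the underside. Three are alike: one stands alone right of the rack (negative world y), two on the left (positive y)
- holder_c: fixed wooden holder, 78 (x) x 56 (y) x 44 tall, foot plate 90x68x5, with one loose slot. The spacer in it rests by its shoulder on the top, its origin 10 mm above the holder's, axes alike. Origin: centre of the underside. Three are alike: one stands alone right of the rack (negative world y), two on the left (positive y)
- bell: loose counter bell, 79 mm across, 64 mm tall, at the back beyond the work; bystander. Origin: centre of the underside
- box_green: loose small green carton standing, 28 by 85 by 60 mm tall, in front of the rack; bystander. Origin: centre of the underside
- box_teal: loose small teal carton standing, 35 by 120 by 50 mm tall, left of the rack; bystander. Origin: centre of the underside
- choc_bar: loose flat wrapped chocolate bar, 58 by 173 by 13 mm, behind the holder on the right; bystander. Origin: centre of the underside
Mind the look-alikes: they are no part of the job. Leave any pink or yellow look-alike of the spacer_a alone.

How it is judged:
By the outcome, as a careful person would: the job done as asked, in the order asked, and still so for the second after the job is handed in, with the robot touching nothing.
It also fails if it takes over 64 s, if anything falls off the work surface, if the arm or the gripper's body presses on something with over 40 N, if the wrist force passes 120 N, or if a joint passes its speed limit or range.

ROBOT

A 6-joint arm with a two-finger parallel gripper is mounted at the origin on the work surface; the furniture and walls round the work are solid. World frame = base frame: x ahead of the robot, y to its left, z up, the work surface at z = 0. Lengths are in m, angles in rad, forces in N, time in s.
With the tool pointing down it reaches from about 0.325 to 0.775 m from the base axis. Payload 5.5 kg.
Tool frame: the origin (TCP) lies at the very end of the fingers, on their centre line; the grasp point (between the pads) lies tcp_to_grasp behind it (tcp_to_grasp is the distance from the TCP to the grasp point, in m); z points along the fingers, y is the line along which they close (so a half turn about z gives the same grasp; the last joint's range is limited). The gripper opens to 88 mm and grips with 3 to 60 N. Pads are 20 mm wide; open, the fingers measure 115 mm over their backs; the gripper's body (75 mm by 178 mm) begins 61 mm behind the grasp point.
Start: joints at [-1.271, 0.091, 1.231, -0, 1.82, -0.057], TCP at [0.21, -0.562, 0.223] pointing down, gripper open.
Joint ranges: [-2.87, 2.87], [-0.86, 2.18], [0.17, 2.46], [-1.51, 4.65], [0.06, 2.69], [-2.65, 2.65]. Speed limits (rad/s): [2.57, 2.57, 3.01, 3.14, 3.14, 3.14].

INTERFACE

Orientations are given as a unit quaternion [w, x, y, z].
In Python, from station import get_obs, get_image, camera_model, finish_job, tcp_to_grasp gives the robot as it stands. The module is installed in compiled form; this text tells all that it offers.
- The arm moves only by the tool step_arm, never from a script. Its argument "commands" is a list of rows, each an object with "delta_pos": the shift along the tool's x, y, z in mm, a list of three; "roll": the turn about the tool's z in degrees; "hand": the closure, from 0 (fully open) to 1 (shut). In form: [{"delta_pos": [x, y, z], "roll": roll, "hand": hand}, ...]. A call has 1 to 5 rows; each row is the pose to reach, as a shift and turn from the pose commanded when the call began, along the tool's axes at that moment; what a row does not reach only later rows make up. A row lasts 1/8 s, in which the tool goes at most 62.5 mm and 10.7 degrees, less where a joint would pass 70% of its speed; a pose out of reach is approached as far as the arm can. A call with a gripper value outside its range is refused whole. The fingers move at their own pace and stop on an object; "newtons" is the grip in N (left out, the last holds). Time passes only in rows, so rows that repeat a pose let the fingers close. It gives the time, the measured TCP pose, the force, the opening and the grip force at its end, in the units of the state.
- get_obs(): the state, without advancing time (a new reading comes with each control period).
- get_image(name): name is "scene" or "top"; returns (picture, depth): 420x560x3 uint8, blue, green, red; 420x560 float32, m along the optical axis (not along the pixel's ray), 0 where there is no reading.
- camera_model(name): a dict with "fx", "fy", "cx", "cy" (pixels), "pose" (4x4, takes a point from camera to world coordinates). Camera axes: x right, y down, z forward; pixel columns grow to the right and rows downward; lengths in m; the calibration is good to about 2 mm. A picture is of the moment at which its call begins. camera_model takes no time and is no camera call.
- finish_job(): hands the job in; it is judged then, once.
The state is a dict: "time_s": time; "joint_pos": joint angles; "qd": joint speeds; "joint_torque": joint torques, N m; "position": TCP position; "orientation": TCP orientation; "contact_force": force on the tool from outside, world axes, zero at the start; "torque": the same for the moment, N m; "finger_gap": finger opening in m; "finger_force": force on a finger pad.
Only numpy, scipy, OpenCV 4.12 (cv2) and the standard library are available. Lean on these libraries where they do the work, as an engineer would, in place of code of your own. Each camera call takes 0.05 s, during which the arm holds its last target. There are 200 camera calls.

## Working session

There is one attempt and no reset: what is moved stays moved. The work goes in short steps, Python scripts to look and compute and a tool call to move; the robot and the scene stay as the last step left them, time stands still between calls to the robot, and variables do not carry over. Pictures are saved under pics/ and viewed, at most 10 in all, crops included, and the job is handed in when it is done.

Besides the shell and the picture viewer there is one more tool, called after ">>>" as a command line: name --argument value ..., lists and objects as JSON in quotes. step_arm: Moves the arm, as the interface text tells. Its arguments: {"type":"object","properties":{"commands":{"type":"array","items":{"type":"object","properties":{"delta_pos":{"type":"array","items":{"type":"number"}},"roll":{"type":"number"},"hand":{"type":"number"}}}},"newtons":{"type":"number"}},"required":["commands"]}

```bash
mkdir -p pics; cat > h.py <<'E'
import numpy as np,cv2
from station import *
def cloud(n):
    im,d=get_image(n);m=camera_model(n)
    v,u=np.indices(d.shape)
    P=np.stack([(u-m['cx'])/m['fx']*d,(v-m['cy'])/m['fy']*d,d,np.ones_like(d)],-1)@np.array(m['pose']).T
    P=P[...,:3];P[d==0]=np.nan
    return im,P
E
python3 - <<'E'
from h import *
for n in("top","scene"):
    im,P=cloud(n);cv2.imwrite(f'pics/{n}0.png',im);np.savez(f'{n}0.npz',im=im,P=P)
    print(n,camera_model(n))
print(get_obs(),tcp_to_grasp)
E
```

```text
top {'fx': 389.5539382432458, 'fy': 389.5539382432458, 'cx': 274.70470529091324, 'cy': 212.02087545011057, 'pose': array([[ 0.01417391, -0.99343242,  0.11353907,  0.38585588],
       [-0.99979211, -0.0124162 ,  0.01617334,  0.0507452 ],
       [-0.01465739, -0.11374471, -0.99340188,  1.23367765],
       [ 0.        ,  0.        ,  0.        ,  1.        ]])}
scene {'fx': 512.4284521339673, 'fy': 512.4284521339673, 'cx': 276.7283377372918, 'cy': 208.07549272897438, 'pose': array([[ 0.70119669, -0.3757344 ,  0.60592646, -0.43121572],
       [-0.71274589, -0.34820926,  0.60888719, -0.91220851],
       [-0.01779066, -0.85882127, -0.51196633,  0.86236735],
       [ 0.        ,  0.        ,  0.        ,  1.        ]])}
{'time_s': 0.1, 'joint_pos': array([-1.27069739e+00,  9.17949020e-02,  1.23174027e+00, -5.75941291e-06,
        1.81980346e+00, -5.67146925e-02]), 'qd': array([ 1.49357457e-03, -1.92577369e-04, -2.95428072e-03,  1.34168227e-05,
        1.21753693e-03, -7.35878979e-04]), 'joint_torque': array([ 1.78002265e-03, -4.47857344e+01, -4.07569993e+01,  6.98176143e-02,
        2.84382311e-02, -1.36045219e-04]), 'position': array([ 0.2094853, -0.5619638,  0.2216274]), 'orientation': array([-8.66194976e-04,  9.84127422e-01,  1.77461139e-01, -1.08744846e-04]), 'contact_force': array([ 0.653155  ,  0.31402897, -0.4368834 ]), 'torque': array([-0.00528889, -0.01317881, -0.0213581 ]), 'finger_force': 0.0, 'finger_gap': 0.08779676199255881} 0.0187
```

View pics/top0.png

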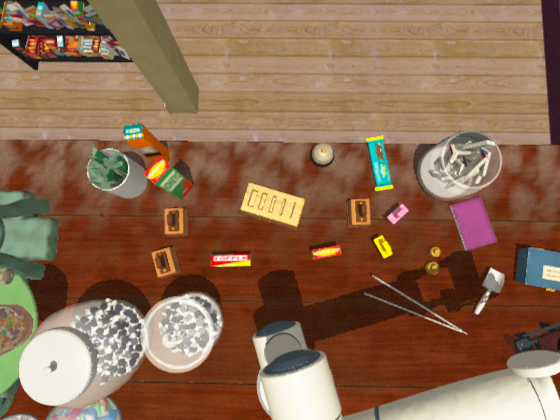

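View pics/scene0.png

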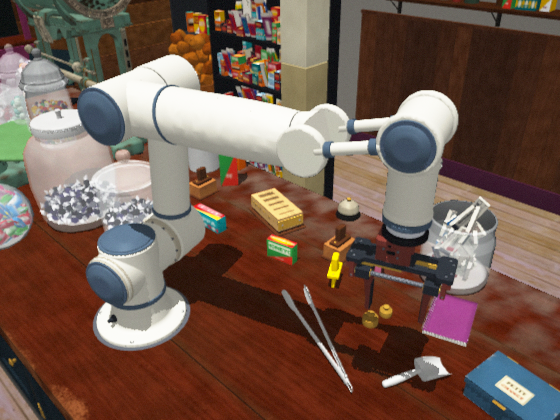

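Top view: the rack is at (272,205) with its narrow end on the image right. A brown holder with a spacer stands alone right of the rack at (360,212); two more are on the left at (175,220) and (165,262). The pink (397,213) and yellow (383,246) things are the look-alikes. The target is the brown one at (360,212), since it stands alone at negative y. I'll confirm it in a crop and measure.

```bash
python3 - <<'E'
from h import *
z=np.load('top0.npz');im,P=z['im'],z['P']
c=cv2.resize(im[170:265,230:420],None,fx=4,fy=4,interpolation=cv2.INTER_CUBIC);cv2.imwrite('pics/crop.png',c)
v,u=np.indices(P.shape[:2])
def rect(name,lo,hi,box):
    u0,u1,v0,v1=box
    m=(u>=u0)&(u<u1)&(v>=v0)&(v<v1)&(P[...,2]>lo)&(P[...,2]<hi)
    q=P[m];r=cv2.minAreaRect((q[:,:2]*1000).astype(np.float32))
    print(name,len(q),r,np.median(q[:,2]), q[:,:2].mean(0))
rect('rack',.045,.065,(230,315,175,235))
rect('holder',.035,.048,(340,380,190,235))
rect('shoulder',.049,.06,(340,380,190,235))
rect('grip',.085,.11,(340,380,190,235))
for n,b in (('pink',(385,412,200,228)),('yellow',(370,395,232,262)),('green',(305,345,240,265)),('choc',(362,398,132,195)),('bell',(308,338,138,168))):
    rect(n,.008,.12,b)
for pt in((360,212),(360,222),(272,205),(397,213),(383,246)):print(pt,P[pt[1],pt[0]])
E
```

```text
rack 1341 ((544.288330078125, 78.57394409179688), (181.4567413330078, 86.314208984375), 73.86770629882812) 0.05530748057538304 [0.54260328 0.07379121]
holder 249 ((526.6714477539062, -190.9817657470703), (77.81102752685547, 56.73555374145508), 1.6743253469467163) 0.04409767482805993 [ 0.5256469 -0.188254 ]
shoulder 136 ((525.9888305664062, -193.31948852539062), (81.60841369628906, 44.13340759277344), 12.166563987731934) 0.0537388132062433 [ 0.52302241 -0.18766902]
grip 62 ((525.479248046875, -191.20013427734375), (30.44535255432129, 15.718751907348633), 2.9599010944366455) 0.09591769003453476 [ 0.5252398  -0.19020249]
pink 210 ((531.058837890625, -293.96337890625), (59.1973991394043, 62.437442779541016), 43.360198974609375) 0.04627711018276914 [ 0.51871173 -0.2993613 ]
yellow 234 ((415.748291015625, -250.0952606201172), (63.937164306640625, 47.02845001220703), 29.629989624023438) 0.045853226690452886 [ 0.41934364 -0.2543995 ]
green 279 ((401.06536865234375, -85.00335693359375), (27.88175392150879, 84.72566986083984), 10.99789810180664) 0.06033265026251877 [ 0.40070404 -0.08337776]
choc 703 ((688.3855590820312, -258.03326416015625), (170.49012756347656, 55.81801223754883), 8.553386688232422) 0.012324863740150516 [ 0.69475982 -0.25845992]
bell 428 ((708.7130126953125, -76.95018005371094), (67.19816589355469, 73.80814361572266), 0.34990179538726807) 0.04299697303924643 [ 0.70541238 -0.07455827]
(360, 212) [ 0.52068652 -0.18349748  0.08219721]
(360, 222) [ 0.49369698 -0.18937734  0.05169312]
(272, 205) [0.54721937 0.07941792 0.01588186]
(397, 213) [ 0.51863385 -0.29154651  0.08597037]
(383, 246) [ 0.42113706 -0.25008854  0.08070357]
```

View pics/crop.png

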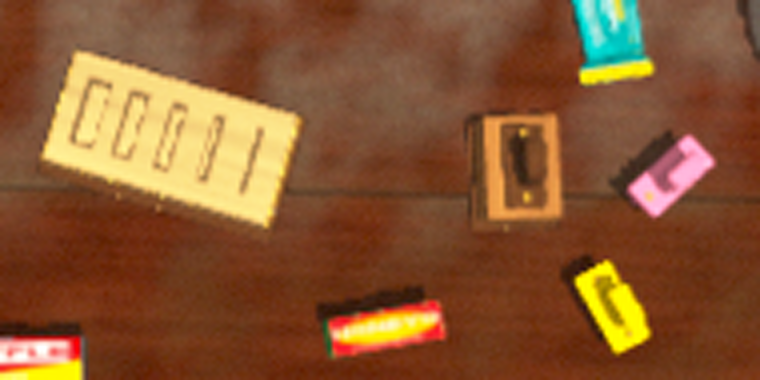

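The crop confirms it: the lone brown holder with a dark spacer at crop (523,165), next to the rack with its thinnest slot at the right end (252,160). Next I fit the rack and holder poses precisely.

```bash
cat > fit.py <<'E'
from h import *
from scipy.optimize import minimize
def soft(d,s=0.0012): return 1/(1+np.exp(-np.clip(d/s,-40,40)))
def box(L,cx,cy,hx,hy): return np.minimum(hx-abs(L[...,0]-cx),hy-abs(L[...,1]-cy))
def rackm(L):
    d=box(L,0,0,.043,.088)
    for k,w in enumerate((5,8.5,12,15.5,19)):
        d=np.minimum(d,-box(L,0,-.064+.032*k,.0265,w/2000))
    return d
def fit(n,P,zpl,model,x0,lo,r,ign=None):
    m=camera_model(n);T=np.array(m['pose'])
    v,u=np.indices(P.shape[:2])
    acc=0
    R=np.stack([(u-m['cx'])/m['fx'],(v-m['cy'])/m['fy'],np.ones(u.shape)],-1)@T[:3,:3].T
    C=T[:3,3];G=(C+R*((zpl-C[2])/R[...,2])[...,None])[...,:2]
    sel=np.hypot(*(G-np.array(x0[:2])).transpose(2,0,1))<r
    obs=(abs(P[...,2]-zpl)<lo)[sel].astype(float);G=G[sel]
    if ign is not None: pass
    def f(p):
        c,s=np.cos(p[2]),np.sin(p[2]);q=G-p[:2]
        L=np.stack([c*q[:,0]+s*q[:,1],-s*q[:,0]+c*q[:,1]],-1)
        return np.mean((soft(model(L))-obs)**2)
    best=min((minimize(f,np.array(x0)+d,method='Nelder-Mead',options=dict(initial_simplex=np.array(x0)+d+np.vstack([np.zeros(3),np.diag([.004,.004,.03])]),xatol=1e-5,fatol=1e-7)) for d in ([0,0,0],[.002,.003,.02],[-.002,-.003,-.02])),key=lambda r:r.fun)
    return best.x*[1000,1000,57.2958],best.fun,obs.mean()
E
python3 - <<'E'
from fit import *
for n in('top','scene'):
    P=np.load(n+'0.npz')['P']
    v=P[...,2]; k=(abs(P[...,0]-.54)<.06)&(abs(P[...,1]-.076)<.06)&(v>.05)&(v<.062);zr=np.median(v[k]);print(n,'rack z',zr,v[k].std())
    print('rack',fit(n,P,zr,rackm,[.543,.076,-.28],.004,.14))
    zg=.096
    print('grip',fit(n,P,zg,lambda L:box(L,0,0,.016,.008),[.5255,-.191,.03],.006,.035))
    hm=lambda L:np.minimum(box(L,0,0,.039,.028),-box(L,0,0,.032,.015))
    print('holder',fit(n,P,.044,hm,[.5265,-.191,.03],.004,.06))
E
```

```text
top rack z 0.055458090380102076 0.0021493357287827573
rack (array([544.25062343,  78.50664217, -16.05782836]), np.float64(0.021694163223670796), np.float64(0.1813186813186813))
grip (array([ 525.61922546, -190.37002454,    3.4772388 ]), np.float64(0.013958298649127539), np.float64(0.13258426966292136))
holder (array([ 526.17762421, -191.70022342,    2.50303298]), np.float64(0.03798113086661456), np.float64(0.19683069224353628))
scene rack z 0.05350750521328129 0.0017748509789644253
rack (array([543.30223131,  72.41175413, -16.23804575]), np.float64(0.0336648469307796), np.float64(0.23318667504714016))
grip (array([ 521.98964109, -199.98521607,    5.62017664]), np.float64(0.01640137913130209), np.float64(0.15467625899280577))
holder (array([ 524.04932743, -195.73889383,    6.91112223]), np.float64(0.10492768243464957), np.float64(0.19607843137254902))
```

```bash
cat > go.py <<'E'
import sys;from h import *
def tf(o):
    w,x,y,z=o['orientation'];psi=np.arctan2(2*(x*y+w*z),1-2*(y*y+z*z));return psi
def go(x,y,z,yaw):
    o=get_obs();psi=tf(o);d=np.array([x,y,z])-np.array(o['position'])*1000
    c,s=np.cos(psi),np.sin(psi)
    print('t',round(o['time_s'],2),'pos',np.round(o['position']*1000,1),'yaw',round(np.degrees(psi),2),'F',np.round(o['contact_force'],1),'T',np.round(o['torque'],2),'gap',round(o['finger_gap']*1000,2),round(o['finger_force'],1))
    print('delta',np.round([c*d[0]+s*d[1],s*d[0]-c*d[1],-d[2]],1),'roll',round(np.degrees(psi)-yaw,1))
if __name__=='__main__': go(*map(float,sys.argv[1:5]))
E
python3 go.py 526 -191 150 3
```

```text
t 0.1 pos [ 209.5 -562.   221.6] yaw 20.44 F [ 0.7  0.3 -0.4] T [-0.01 -0.01 -0.02] gap 87.8 0.0
delta [ 426.2 -237.    71.6] roll 17.4
```

>>> step_arm --commands '[{"delta_pos": [30,-17,0],"roll": 2,"hand": 0},{"delta_pos": [80,-45,0],"roll": 6,"hand": 0},{"delta_pos": [130,-73,0],"roll": 10,"hand": 0},{"delta_pos": [180,-101,0],"roll": 14,"hand": 0},{"delta_pos": [230,-129,0],"roll": 17.4,"hand": 0}]' --newtons 25

```text
time_s: 0.72
position: [0.3808, -0.3594, 0.2222]
orientation: [-0.0, 1.0, 0.025, -0.0]
contact_force: [0.1, -0.3, 0.9]
finger_gap: 0.0878
finger_force: 0.0
```

```bash
python3 go.py 526 -191 150 3
```

```text
t 0.72 pos [ 380.8 -359.4  222.2] yaw 2.91 F [ 0.1 -0.3  0.9] T [ 0.03 -0.02 -0.02] gap 87.76 0.0
delta [ 153.5 -160.8   72.2] roll -0.1
```

>>> step_arm --commands '[{"delta_pos": [40,-42,5],"hand": 0},{"delta_pos": [80,-84,25],"hand": 0},{"delta_pos": [120,-126,50],"hand": 0},{"delta_pos": [153.5,-161,72],"hand": 0},{"delta_pos": [153.5,-161,72],"hand": 0}]'

```text
invalid input at $.commands[0]: expected keys delta_pos, roll, hand
```

```bash
python3 go.py 526 -191 62 3
```

```text
t 0.72 pos [ 380.8 -359.4  222.2] yaw 2.91 F [ 0.1 -0.3  0.9] T [ 0.03 -0.02 -0.02] gap 87.76 0.0
delta [ 153.5 -160.8  160.2] roll -0.1
```

>>> step_arm --commands '[{"delta_pos": [40,-42,5],"roll": 0,"hand": 0},{"delta_pos": [80,-84,25],"roll": 0,"hand": 0},{"delta_pos": [120,-126,50],"roll": 0,"hand": 0},{"delta_pos": [153.5,-161,72],"roll": 0,"hand": 0},{"delta_pos": [153.5,-161,72],"roll": 0,"hand": 0}]'

```text
time_s: 1.35
position: [0.525, -0.1888, 0.1473]
orientation: [-0.002, 1.0, 0.029, -0.002]
contact_force: [-0.2, -0.0, -0.2]
finger_gap: 0.0876
finger_force: 0.0
```

```bash
python3 go.py 526 -191 62 3
```

```text
t 1.35 pos [ 525.  -188.8  147.3] yaw 3.32 F [-0.2 -0.  -0.2] T [ 0.02  0.05 -0.03] gap 87.56 0.0
delta [ 0.9  2.3 85.3] roll 0.3
```

>>> step_arm --commands '[{"delta_pos": [0,0,30],"roll": 0,"hand": 0},{"delta_pos": [0,0,65],"roll": 0,"hand": 0},{"delta_pos": [0,0,87],"roll": 0,"hand": 0},{"delta_pos": [0,0,87],"roll": 0,"hand": 0},{"delta_pos": [0,0,87],"roll": 0,"hand": 0}]'

```text
time_s: 1.98
position: [0.5251, -0.193, 0.0652]
orientation: [0.0, 1.0, 0.026, 0.001]
contact_force: [0.1, 0.1, -0.3]
finger_gap: 0.0878
finger_force: 0.0
```

```bash
python3 go.py 526 -191 62 3
```

```text
t 1.98 pos [ 525.1 -193.    65.2] yaw 3.0 F [ 0.1  0.1 -0.3] T [ 0.07  0.06 -0.02] gap 87.79 0.0
delta [ 1.  -1.9  3.2] roll -0.0
```

>>> step_arm --commands '[{"delta_pos": [1,-2,3],"roll": 0,"hand": 0},{"delta_pos": [1,-2,3],"roll": 0,"hand": 0.4},{"delta_pos": [1,-2,3],"roll": 0,"hand": 0.6},{"delta_pos": [1,-2,3],"roll": 0,"hand": 0.7},{"delta_pos": [1,-2,3],"roll": 0,"hand": 0.8}]'

```text
time_s: 2.6
position: [0.5257, -0.19, 0.0607]
orientation: [0.0, 1.0, 0.027, 0.0]
contact_force: [-0.4, -0.2, -0.4]
finger_gap: 0.0509
finger_force: 0.0
```

>>> step_arm --commands '[{"delta_pos": [0,0,0],"roll": 0,"hand": 1},{"delta_pos": [0,0,0],"roll": 0,"hand": 1},{"delta_pos": [0,0,0],"roll": 0,"hand": 1},{"delta_pos": [0,0,0],"roll": 0,"hand": 1}]' --newtons 25

```text
time_s: 3.1
position: [0.5257, -0.1902, 0.0607]
orientation: [0.0, 1.0, 0.026, 0.0]
contact_force: [0.6, -0.3, 0.1]
finger_gap: 0.0162
finger_force: 25.0
```

```bash
python3 go.py 526 -191 62 3
```

```text
t 3.1 pos [ 525.7 -190.2   60.7] yaw 3.04 F [ 0.6 -0.3  0.1] T [-0.08 -0.02 -0.  ] gap 16.23 25.0
delta [ 0.3  0.8 -1.3] roll 0.0
```

>>> step_arm --commands '[{"delta_pos": [0,0,-20],"roll": 0,"hand": 1},{"delta_pos": [0,0,-55],"roll": 0,"hand": 1},{"delta_pos": [0,0,-85],"roll": 0,"hand": 1},{"delta_pos": [0,0,-95],"roll": 0,"hand": 1},{"delta_pos": [0,0,-95],"roll": 0,"hand": 1}]'

```text
time_s: 3.72
position: [0.5259, -0.1901, 0.1565]
orientation: [0.0, 1.0, 0.027, 0.001]
contact_force: [-0.5, 0.3, -2.1]
finger_gap: 0.0161
finger_force: 25.0
```

```bash
python3 go.py 526.5 17 135 -16.06
```

```text
t 3.73 pos [ 525.9 -190.1  156.5] yaw 3.04 F [-0.5  0.3 -2.1] T [0.02 0.04 0.  ] gap 16.05 25.0
delta [  11.6 -206.8   21.5] roll 19.1
```

>>> step_arm --commands '[{"delta_pos": [2,-35,0],"roll": 4,"hand": 1},{"delta_pos": [5,-90,0],"roll": 9,"hand": 1},{"delta_pos": [8,-145,0],"roll": 14,"hand": 1},{"delta_pos": [11,-190,0],"roll": 19.1,"hand": 1},{"delta_pos": [11.6,-207,5],"roll": 19.1,"hand": 1}]'

```text
time_s: 4.35
position: [0.5256, 0.0195, 0.1492]
orientation: [-0.0, 0.99, -0.138, -0.001]
contact_force: [0.7, 0.1, -1.6]
finger_gap: 0.0162
finger_force: 25.0
```

>>> step_arm --commands '[{"delta_pos": [0,0,16],"roll": 0,"hand": 1},{"delta_pos": [0,0,16],"roll": 0,"hand": 1},{"delta_pos": [0,0,16],"roll": 0,"hand": 1}]'

```text
time_s: 4.72
position: [0.5261, 0.0159, 0.1341]
orientation: [0.0, 0.99, -0.14, -0.001]
contact_force: [-0.8, -0.6, -1.2]
finger_gap: 0.0156
finger_force: 25.0
```

```bash
python3 go.py 526.5 17 115 -16.06; python3 - <<'E'
from h import *
for n in('top','scene'):
    im,P=cloud(n);np.savez(n+'1.npz',im=im,P=P)
    if n=='scene': cv2.imwrite('pics/s1.png',cv2.resize(im[150:300,200:400],None,fx=4,fy=4,interpolation=cv2.INTER_CUBIC))
    else: cv2.imwrite('pics/t1.png',im)
E
```

```text
t 4.72 pos [526.1  15.9 134.1] yaw -16.15 F [-0.8 -0.6 -1.2] T [0.05 0.02 0.03] gap 15.61 25.0
delta [ 0.1 -1.1 19.1] roll -0.1
```

View pics/s1.png

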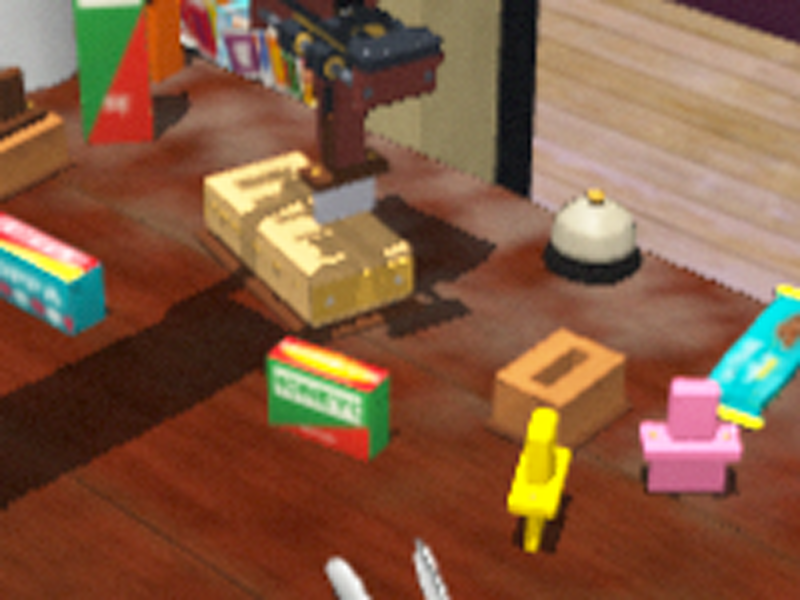

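The scene shows the spacer held upright with its bare tongue just above the narrow end of the rack; the holder at crop (560,360) is empty. Now I offer it to slot 1.

>>> step_arm --commands '[{"delta_pos": [0,-1,12],"roll": 0,"hand": 1},{"delta_pos": [0,-1,22],"roll": 0,"hand": 1},{"delta_pos": [0,-1,24],"roll": 0,"hand": 1},{"delta_pos": [0,-1,25],"roll": 0,"hand": 1},{"delta_pos": [0,-1,25],"roll": 0,"hand": 1}]'

```text
time_s: 5.45
position: [0.5267, 0.0183, 0.1099]
orientation: [-0.0, 0.99, -0.14, 0.0]
contact_force: [0.2, 0.2, -1.6]
finger_gap: 0.0155
finger_force: 25.0
```

>>> step_arm --commands '[{"delta_pos": [0,0,1],"roll": 0,"hand": 1},{"delta_pos": [0,0,1],"roll": 0,"hand": 1},{"delta_pos": [0,0,2],"roll": 0,"hand": 1},{"delta_pos": [0,0,2],"roll": 0,"hand": 1}]'

```text
time_s: 5.95
position: [0.5265, 0.0183, 0.1075]
orientation: [-0.0, 0.99, -0.14, -0.0]
contact_force: [-0.4, -0.6, -2.0]
finger_gap: 0.0161
finger_force: 25.0
```

```bash
python3 go.py 526.5 17 105 -16.06
```

```text
t 5.95 pos [526.5  18.3 107.5] yaw -16.05 F [-0.4 -0.6 -2. ] T [0.06 0.03 0.01] gap 16.11 25.0
delta [0.4 1.2 2.5] roll 0.0
```

>>> step_arm --commands '[{"delta_pos": [0.4,1.2,0],"roll": 0,"hand": 1},{"delta_pos": [0.4,1.2,1],"roll": 0,"hand": 1},{"delta_pos": [0.4,1.2,2],"roll": 0,"hand": 1},{"delta_pos": [0.4,1.2,2],"roll": 0,"hand": 1}]'

```text
time_s: 6.45
position: [0.5266, 0.017, 0.1057]
orientation: [0.0, 0.99, -0.14, 0.0]
contact_force: [0.3, 0.1, -1.1]
finger_gap: 0.0157
finger_force: 25.0
```

>>> step_arm --commands '[{"delta_pos": [0,0,0.5],"roll": 0,"hand": 1},{"delta_pos": [0,0,1],"roll": 0,"hand": 1},{"delta_pos": [0,0,1],"roll": 0,"hand": 1}]'

```text
time_s: 6.82
position: [0.5266, 0.0169, 0.1051]
orientation: [0.0, 0.99, -0.14, 0.0]
contact_force: [-1.0, -0.2, 2.7]
finger_gap: 0.016
finger_force: 25.0
```

```bash
python3 go.py 526.5 17 105 -16.06
```

```text
t 6.83 pos [526.6  16.9 105.1] yaw -16.06 F [-1.  -0.2  2.7] T [ 0.    0.35 -0.04] gap 16.04 25.0
delta [-0.2 -0.   0.1] roll 0.0
```

>>> step_arm --commands '[{"delta_pos": [0,0.5,0.3],"roll": 0,"hand": 1},{"delta_pos": [0,1,0.3],"roll": 0,"hand": 1},{"delta_pos": [0,1.5,0.3],"roll": 0,"hand": 1},{"delta_pos": [0,2,0.3],"roll": 0,"hand": 1},{"delta_pos": [0,2,0.3],"roll": 0,"hand": 1}]' --newtons 35

```text
time_s: 7.45
position: [0.5264, 0.0151, 0.1047]
orientation: [-0.0, 0.99, -0.14, 0.001]
contact_force: [1.0, 2.5, 4.1]
finger_gap: 0.0159
finger_force: 35.0
```

>>> step_arm --commands '[{"delta_pos": [0,-1,0],"roll": 0,"hand": 1},{"delta_pos": [0,-2,0],"roll": 0,"hand": 1},{"delta_pos": [0,-3,0],"roll": 0,"hand": 1},{"delta_pos": [0,-4,0],"roll": 0,"hand": 1},{"delta_pos": [0,-4,0],"roll": 0,"hand": 1}]'

```text
time_s: 8.07
position: [0.527, 0.0175, 0.1045]
orientation: [0.001, 0.99, -0.14, 0.0]
contact_force: [-0.4, -2.2, 6.4]
finger_gap: 0.0159
finger_force: 35.0
```

>>> step_arm --commands '[{"delta_pos": [1.5,2,0],"roll": 0,"hand": 1},{"delta_pos": [1.5,2,0],"roll": 0,"hand": 1},{"delta_pos": [-1.5,2,0],"roll": 0,"hand": 1},{"delta_pos": [-1.5,2,0],"roll": 0,"hand": 1},{"delta_pos": [0,2,0],"roll": 0,"hand": 1}]'

```text
time_s: 8.7
position: [0.526, 0.0168, 0.1043]
orientation: [0.0, 0.99, -0.14, -0.001]
contact_force: [-3.0, 1.1, 7.0]
finger_gap: 0.0158
finger_force: 35.0
```

```bash
python3 go.py 526.5 17 105 -16.06
```

```text
t 8.7 pos [526.   16.8 104.3] yaw -16.07 F [-3.   1.1  7. ] T [0.15 0.64 0.01] gap 15.79 35.0
delta [ 0.4 -0.4 -0.7] roll -0.0
```

Slot 1 stops the tongue at the rack's top: the force rises to 7 N and it doesn't drop in. Lift and go on to slot 2.

>>> step_arm --commands '[{"delta_pos": [0,0,-5],"roll": 0,"hand": 1},{"delta_pos": [0,0,-9],"roll": 0,"hand": 1},{"delta_pos": [0,-16,-9],"roll": 0,"hand": 1},{"delta_pos": [0,-32,-9],"roll": 0,"hand": 1},{"delta_pos": [0,-32,-8],"roll": 0,"hand": 1}]'

```text
time_s: 9.32
position: [0.5355, 0.0493, 0.1119]
orientation: [-0.0, 0.99, -0.139, -0.0]
contact_force: [0.2, 0.8, -1.4]
finger_gap: 0.016
finger_force: 35.0
```

>>> step_arm --commands '[{"delta_pos": [0,0,2],"roll": 0,"hand": 1},{"delta_pos": [0,0,3],"roll": 0,"hand": 1},{"delta_pos": [0,0,3],"roll": 0,"hand": 1}]'

```text
time_s: 9.7
position: [0.5353, 0.0474, 0.1092]
orientation: [0.0, 0.99, -0.14, -0.0]
contact_force: [0.2, -0.9, -1.3]
finger_gap: 0.0158
finger_force: 35.0
```

```bash
python3 go.py 535.4 47.75 106.5 -16.06
```

```text
t 9.7 pos [535.3  47.4 109.2] yaw -16.08 F [ 0.2 -0.9 -1.3] T [0.04 0.03 0.06] gap 15.84 35.0
delta [ 0.  -0.3  2.7] roll -0.0
```

>>> step_arm --commands '[{"delta_pos": [0,-0.3,2],"roll": 0,"hand": 1},{"delta_pos": [0,-0.3,3.5],"roll": 0,"hand": 1},{"delta_pos": [0,-0.3,4.5],"roll": 0,"hand": 1},{"delta_pos": [0,-0.3,5],"roll": 0,"hand": 1},{"delta_pos": [0,-0.3,5],"roll": 0,"hand": 1}]'

```text
time_s: 10.32
position: [0.5356, 0.0479, 0.1049]
orientation: [0.0, 0.99, -0.14, 0.0]
contact_force: [-1.8, 0.3, 3.4]
finger_gap: 0.016
finger_force: 35.0
```

```bash
python3 go.py 535.4 47.75 105 -16.06
```

```text
t 10.32 pos [535.6  47.9 104.9] yaw -16.06 F [-1.8  0.3  3.4] T [-0.11  0.48  0.01] gap 16.01 35.0
delta [-0.1  0.2 -0.1] roll 0.0
```

>>> step_arm --commands '[{"delta_pos": [0,0.7,0.2],"roll": 0,"hand": 1},{"delta_pos": [0,1.4,0.2],"roll": 0,"hand": 1},{"delta_pos": [0,2.0,0.2],"roll": 0,"hand": 1},{"delta_pos": [0,2.5,0.2],"roll": 0,"hand": 1},{"delta_pos": [0,2.5,0.2],"roll": 0,"hand": 1}]'

```text
time_s: 10.95
position: [0.5344, 0.0453, 0.1031]
orientation: [0.0, 0.99, -0.14, -0.001]
contact_force: [-0.2, 0.8, -1.2]
finger_gap: 0.0158
finger_force: 35.0
```

>>> step_arm --commands '[{"delta_pos": [0,-1.5,0],"roll": 0,"hand": 1},{"delta_pos": [0,-2.5,0],"roll": 0,"hand": 1},{"delta_pos": [0,-3.5,0],"roll": 0,"hand": 1},{"delta_pos": [0,-4.5,0],"roll": 0,"hand": 1},{"delta_pos": [0,-5,0],"roll": 0,"hand": 1}]'

```text
time_s: 11.58
position: [0.5351, 0.0473, 0.1034]
orientation: [0.003, 0.99, -0.141, -0.001]
contact_force: [-3.8, -11.4, -1.2]
finger_gap: 0.0158
finger_force: 35.0
```

```bash
python3 go.py 535.4 47.75 105 -16.06
```

```text
t 11.57 pos [535.1  47.3 103.4] yaw -16.17 F [ -3.8 -11.4  -1.2] T [-2.46  0.88 -0.01] gap 15.75 35.0
delta [ 0.2 -0.5 -1.6] roll -0.1
```

Slot 2 took it: z fell to 103 with no upward force, and the sideways move is blocked by a slot wall. I relax sideways and let it down.

>>> step_arm --commands '[{"delta_pos": [0,2,0],"roll": 0,"hand": 1},{"delta_pos": [0,4.2,0],"roll": 0,"hand": 1},{"delta_pos": [0,4.2,1],"roll": 0,"hand": 1},{"delta_pos": [0,4.2,2],"roll": 0,"hand": 1},{"delta_pos": [0,4.2,3],"roll": 0,"hand": 1}]'

```text
time_s: 12.2
position: [0.5351, 0.0465, 0.1012]
orientation: [-0.0, 0.99, -0.14, 0.0]
contact_force: [-0.1, -0.6, -0.4]
finger_gap: 0.0158
finger_force: 35.0
```

```bash
python3 go.py 535.4 47.75 72 -16.06
```

```text
t 12.2 pos [535.1  46.5 101.2] yaw -16.05 F [-0.1 -0.6 -0.4] T [-0.19  0.04  0.04] gap 15.82 35.0
delta [-0.1 -1.2 29.2] roll 0.0
```

>>> step_arm --commands '[{"delta_pos": [0,0,3],"roll": 0,"hand": 1},{"delta_pos": [0,0,6],"roll": 0,"hand": 1},{"delta_pos": [0,0,9],"roll": 0,"hand": 1},{"delta_pos": [0,0,12],"roll": 0,"hand": 1},{"delta_pos": [0,0,12],"roll": 0,"hand": 1}]'

```text
time_s: 12.82
position: [0.5348, 0.0465, 0.0887]
orientation: [-0.0, 0.99, -0.14, -0.0]
contact_force: [-0.4, -0.5, -1.0]
finger_gap: 0.0159
finger_force: 35.0
```

```bash
python3 go.py 535.4 47.75 72 -16.06
```

```text
t 12.82 pos [534.8  46.5  88.7] yaw -16.05 F [-0.4 -0.5 -1. ] T [ 0.11  0.02 -0.01] gap 15.94 35.0
delta [ 0.2 -1.4 16.7] roll 0.0
```

>>> step_arm --commands '[{"delta_pos": [0,0,4],"roll": 0,"hand": 1},{"delta_pos": [0,0,8],"roll": 0,"hand": 1},{"delta_pos": [0,0,12],"roll": 0,"hand": 1},{"delta_pos": [0,0,15],"roll": 0,"hand": 1},{"delta_pos": [0,0,15],"roll": 0,"hand": 1}]'

```text
time_s: 13.45
position: [0.5349, 0.0464, 0.0738]
orientation: [0.0, 0.99, -0.14, -0.0]
contact_force: [0.0, -0.3, -1.7]
finger_gap: 0.0158
finger_force: 35.0
```

>>> step_arm --commands '[{"delta_pos": [0,0,1],"roll": 0,"hand": 1},{"delta_pos": [0,0,2],"roll": 0,"hand": 1},{"delta_pos": [0,0,2.5],"roll": 0,"hand": 1},{"delta_pos": [0,0,2.5],"roll": 0,"hand": 1}]'

```text
time_s: 13.95
position: [0.5351, 0.0464, 0.0717]
orientation: [-0.0, 0.99, -0.14, 0.0]
contact_force: [-0.2, 0.2, -0.8]
finger_gap: 0.0159
finger_force: 35.0
```

```bash
python3 go.py 535.4 47.75 72 -16.06
```

```text
t 13.95 pos [535.1  46.4  71.7] yaw -16.06 F [-0.2  0.2 -0.8] T [ 0.02 -0.03 -0.  ] gap 15.87 35.0
delta [-0.1 -1.4 -0.3] roll 0.0
```

Down 1 mm more to feel the shoulder seat, then release.

>>> step_arm --commands '[{"delta_pos": [0,0,0.5],"roll": 0,"hand": 1},{"delta_pos": [0,0,1],"roll": 0,"hand": 1},{"delta_pos": [0,0,1],"roll": 0,"hand": 1}]'

```text
time_s: 14.32
position: [0.5351, 0.0464, 0.0711]
orientation: [-0.0, 0.99, -0.14, 0.0]
contact_force: [-1.5, -0.3, 2.3]
finger_gap: 0.0159
finger_force: 35.0
```

```bash
python3 go.py 535.4 47.75 72 -16.06
```

```text
t 14.32 pos [535.1  46.4  71.1] yaw -16.06 F [-1.5 -0.3  2.3] T [0.08 0.43 0.  ] gap 15.88 35.0
delta [-0.1 -1.4 -0.9] roll 0.0
```

>>> step_arm --commands '[{"delta_pos": [0,0,-0.5],"roll": 0,"hand": 1},{"delta_pos": [0,0,-0.5],"roll": 0,"hand": 0.75},{"delta_pos": [0,0,-0.5],"roll": 0,"hand": 0.6},{"delta_pos": [0,0,-0.5],"roll": 0,"hand": 0.5},{"delta_pos": [0,0,-0.5],"roll": 0,"hand": 0.4}]'

```text
time_s: 14.95
position: [0.535, 0.0464, 0.071]
orientation: [0.0, 0.99, -0.14, -0.0]
contact_force: [0.4, -0.3, -0.7]
finger_gap: 0.0488
finger_force: 0.0
```

>>> step_arm --commands '[{"delta_pos": [0,0,-5],"roll": 0,"hand": 0.4},{"delta_pos": [0,0,-25],"roll": 0,"hand": 0.4},{"delta_pos": [0,0,-60],"roll": 0,"hand": 0.4},{"delta_pos": [0,0,-110],"roll": 0,"hand": 0.4},{"delta_pos": [0,0,-140],"roll": 0,"hand": 0.4}]'

```text
time_s: 15.58
position: [0.5357, 0.0464, 0.2161]
orientation: [-0.0, 0.99, -0.14, 0.003]
contact_force: [0.9, 0.1, 0.1]
finger_gap: 0.0527
finger_force: 0.0
```

>>> step_arm --commands '[{"delta_pos": [0,40,0],"roll": 0,"hand": 0.4},{"delta_pos": [0,90,0],"roll": 0,"hand": 0.4},{"delta_pos": [0,140,0],"roll": 0,"hand": 0.4},{"delta_pos": [0,180,0],"roll": 0,"hand": 0.4},{"delta_pos": [0,200,0],"roll": 0,"hand": 0.4}]'

```text
time_s: 16.2
position: [0.4792, -0.1478, 0.2131]
orientation: [0.0, 0.99, -0.141, 0.001]
contact_force: [-0.5, 0.3, 0.1]
finger_gap: 0.0527
finger_force: 0.0
```

```bash
python3 - <<'E'
from fit import *
im,P=cloud('scene');cv2.imwrite('pics/s2.png',cv2.resize(im[150:300,200:400],None,fx=4,fy=4,interpolation=cv2.INTER_CUBIC))
im,P=cloud('top');a=P[170:265,230:320].reshape(-1,3)
for lo,hi in((.05,.058),(.061,.07),(.1,.115)):
    q=a[(a[:,2]>lo)&(a[:,2]<hi)];print(lo,len(q),np.median(q[:,2]),cv2.minAreaRect((q[:,:2]*1000).astype(np.float32)))
print(fit('top',P,.107,lambda L:box(L,0,0,.016,.008),[.535,.0465,-.28],.006,.035))
E
```

```text
0.05 1103 0.05472343890769582 ((463.12298583984375, 54.90190124511719), (261.4082946777344, 253.2449188232422), 79.27310180664062)
0.061 168 0.0644960783570897 ((504.5119323730469, 23.840469360351562), (284.9487609863281, 103.14115905761719), 54.01893615722656)
0.1 57 0.10679500379923801 ((534.7807006835938, 48.3599853515625), (14.999080657958984, 30.591781616210938), 73.6833724975586)
(array([535.01620775,  48.23430218, -13.67345508]), np.float64(0.013915684565563809), np.float64(0.12389380530973451))
```

View pics/s2.png

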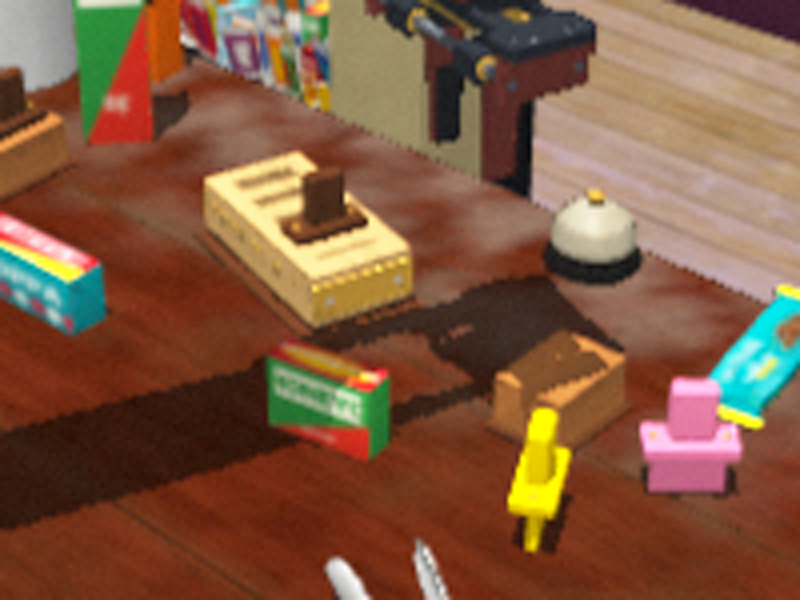

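The picture shows the spacer at crop (325,205), upright in slot 2 with its shoulder on the rack. The measured bar top is 107 mm; home should put it at 55+52 = 107 mm. Slot 1 is empty and the neighbouring things haven't moved.

```bash
python3 -c "from station import *;print(finish_job())"
```

```text
the job is handed in; nothing more can be done
None
```

The spacer is fully home and upright in slot 2, the narrowest slot that takes it: slot 1 stopped the tongue at the rack's top, and the job was handed in at about 16 s of the 64 s allowed.

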